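# Angle the column carrier past the post into its dock

## Task

Push the long column carrier along the bench into the white three-sided dock, its blue end going in behind the steel post first while the grey end is still outside, then swing the grey end in, so that it lies fully home against the dock's long back wall with the blue end on the post's side. Only push it with the fingertips: never squeeze it between the fingers and never lift it. Leave the bottle, tube rack and amber vial where they stand.

Things in the scene. Friction and masses are not known exactly. Their poses are not given: they have to be found in the camera images.
- carrier: Column carrier lying flat on the bench: a straight bar 200 mm long, 40 mm wide, 31 mm high, flat upright sides and ends, 0.3 to 0.65 kg, loose. Aluminium cheeks on both sides, a white tube sunk between, one end block blue, the other grey. Origin: centre of its underside (on the bench). Its x axis runs along the length towards the blue end, y across it to the left, z up.
- blue_end (a point): Centre of the carrier's blue end face, 100 mm from the carrier's origin along its +x, 15 mm above its underside.
- grey_end (a point): Centre of the carrier's grey end face, 100 mm from the carrier's origin along its -x, 15 mm above its underside.
- cheek_left: The carrier's left aluminium side cheek (part of the carrier, 192 x 8 x 30 mm, its outer face is the +y side of the carrier). Origin: underside centre of the cheek, 16 mm from the carrier's centre line.
- cheek_right: The carrier's right aluminium side cheek, same, on the -y side. Fingers touching both cheeks at once counts as squeezing.
- dock: White three-sided dock fixed to the bench, no lip in front, walls 34 mm high, 14 mm thick, blue line on the back wall. Inside 260 mm wide, 50 mm deep. Origin: middle of its open mouth, at bench level. x points into the dock (back wall's inner face at x = 50 mm), y along the mouth (side walls' inner faces at y = 130 and -130 mm). The carrier starts before the mouth, blue end towards it.
- post: Steel post fixed to the bench, 24 mm diameter, 46 mm tall, red cap, about 50 mm in front of the dock's mouth and 60 mm to the -y side of its middle. Origin: centre of its foot; axes parallel to the dock's. It keeps the carrier from going in broadside: the gap to the dock's +y wall is under 190 mm; about 88 mm is free between post and back wall.
- bottle: Bystander: loose glass bottle with blue cap, 64 mm diameter, 130 mm tall, behind the dock's back wall. Origin: centre of its underside.
- rack: Bystander: loose blue tube rack, 50 x 130 mm, 82 mm tall with its tubes, behind the dock's back wall. Origin: centre of its underside.
- vial: Bystander: loose amber vial with white cap, 36 mm diameter, 70 mm tall, on the post's side of the carrier. Origin: centre of its underside.

How it is judged:
On the way:
1. the blue end is behind the post (between the post and the dock's back wall) while the grey end is still outside the mouth (y of blue_end in the frame of post below -0.005 m and x of blue_end in the frame of post above 0.02 m and x of grey_end in the frame of dock below 0 m), for 0.1 s.
At the end, for the whole second after the job is handed in: The carrier lies flat and still in the dock, blue end on the post's side, within 5 degrees of the back wall, both end-face centres at least 20 mm inside the mouth line (gap to the back wall at most 10 mm); bottle, rack and vial upright within 30 mm of their start (x of blue_end in the frame of dock between 0.02 and 0.034 m and x of grey_end in the frame of dock between 0.02 and 0.034 m and y of blue_end in the frame of post below 0 m and y of blue_end in the frame of dock above -0.13 m and y of grey_end in the frame of dock below 0.13 m and angle between the x axis of carrier and the y axis of dock, either way round below 0.09 rad and height (world z) of carrier below 0.006 m and angle between carrier's own z axis and vertical below 0.06 rad and linear speed of carrier below 0.01 m/s and distance of each of bottle, rack, vial from where it was at the start of the episode below 0.03 m and angle between each of bottle, rack, vial's own z axis and vertical below 0.3 rad); the robot touches nothing.
It fails at once if the carrier is lifted or tipped (height (world z) of carrier above 0.012 m or angle between carrier's own z axis and vertical above 0.2 rad).
It fails at once if the carrier is squeezed between the fingers (contact force between the fingers and cheek_left above 1 N and contact force between the fingers and cheek_right above 1 N).
It fails at once if the bottle, rack or vial is shifted by more than 30 mm or tipped (not (distance of bottle from where it was at the start of the episode below 0.03 m) or not (distance of rack from where it was at the start of the episode below 0.03 m) or not (distance of vial from where it was at the start of the episode below 0.03 m) or not (angle between bottle's own z axis and vertical below 0.3 rad) or not (angle between rack's own z axis and vertical below 0.3 rad) or not (angle between vial's own z axis and vertical below 0.3 rad)).
It also fails if it takes over 72 s, if anything falls off the work surface, if the arm or the gripper's body presses on something with over 40 N, if the wrist force passes 120 N, or if a joint passes its speed limit or range.

## Robot

A 6-joint arm with a two-finger parallel gripper is mounted at the origin on the work surface. World frame = base frame: x ahead of the robot, y to its left, z up, the work surface at z = 0. Lengths are in m, angles in rad, forces in N, time in s.
With the tool pointing down it reaches from about 0.425 to 0.95 m from the base axis. Payload 3.5 kg.
Tool frame: the origin (TCP) lies midway between the tips of the shut fingers; the grasp point (between the pads) lies 19 mm behind it; z points along the fingers, y is the line along which they close (so a half turn about z gives the same grasp; the last joint's range is limited). The gripper opens to 85 mm and grips with 20 to 120 N. Pads are 22 mm wide; open, the fingers measure 114 mm over their backs; the gripper's body (76 mm by 85 mm) begins 54 mm behind the grasp point. The pads swing forward as they close: fully open they stand 13 mm farther back than shut.
Start: joints at [0.987, 0.286, 1.577, -0, 1.279, -0.15], TCP at [0.284, 0.612, 0.231] pointing down, gripper open.
Joint ranges: [-2.77, 2.77], [-0.9, 2.22], [0.21, 2.48], [-1.53, 4.67], [0.24, 2.81], [-2.84, 2.84]. Speed limits (rad/s): [2.79, 2.79, 3.14, 3.14, 3.14, 3.14].

## Interface

Orientations are given as a unit quaternion [x, y, z, w].
In Python, from plant import get_state, read_camera, ctrl gives the robot as it stands.
- The arm moves only by the shell command python3 -m crank 'ROWS' [FORCE]. ROWS is JSON, a list of rows, each a list of 3 entries, a list of its own where there are three numbers: the shift along the tool's x, y, z in mm, then the turn about the tool's z in degrees, then the closure in counts, from 0 (fully open) to 255 (shut). In form: [[[tx, ty, tz], yaw, claw], ...]. A call has 1 to 10 rows; each row is the pose to reach, as a shift and turn from the pose commanded when the call began, along the tool's axes at that moment; what a row does not reach only later rows make up. A row lasts 1/10 s, in which the tool goes at most 50 mm and 8.59 degrees, less where a joint would pass 70% of its speed; a pose out of reach is approached as far as the arm can. A call with a gripper value outside its range is refused whole. The fingers move at their own pace and stop on an object; FORCE is the grip in N (left out, the last holds). Time passes only in rows, so rows that repeat a pose let the fingers close. It gives the time, the measured TCP pose, the force, the opening and the grip force at its end, in the units of the state.
- get_state(): the state, without advancing time (a new reading comes with each control period).
- read_camera(name): name is "side" or "top"; returns a dict with "frame" (400x640x3 uint8, blue, green, red), "range_z" (400x640 float32, m along the optical axis (not along the pixel's ray), 0 where there is no reading), "vfov" (degrees; the focal length in pixels is half the picture's height over the tangent of half this angle, whatever the lens; pixels are square), "cx", "cy" (the principal point, pixels), "origin" and "orientation" of the camera in the world. Camera axes: x right, y down, z forward; pixel columns grow to the right and rows downward; lengths in m; the calibration is good to about 2 mm. A picture is of the moment at which its call begins.
- ctrl.sign_off(): hands the job in; it is judged then, once.
The state is a dict: "time": time; "qpos": joint angles; "dq": joint speeds; "joint_efforts": joint torques, N m; "eef_pos": TCP position; "tcp_rot": TCP orientation; "contact_force": force on the tool from outside, world axes, zero at the start; "wrist_torque": the same for the moment, N m; "opening": opening from 0.0 (shut) to 1.0 (fully open); "finger_force": force on a finger pad.
Only numpy, scipy, OpenCV 4.12 (cv2) and the standard library are available. Lean on these libraries where they do the work, as an engineer would, in place of code of your own. Each camera call takes 0.05 s, during which the arm holds its last target. There are 200 camera calls.

## Working session

There is one attempt and no reset: what is moved stays moved. The work goes in short steps, Python scripts to look and compute and a shell command to move; the robot and the scene stay as the last step left them, time stands still between calls to the robot, and variables do not carry over. Pictures are saved under pics/ and viewed, at most 10 in all, crops included, and the job is handed in when it is done.

```bash
ls; mkdir -p pics; python3 - <<'E'
from plant import get_state, read_camera
import cv2
s=get_state(); print({k:s[k] for k in('time','eef_pos','tcp_rot','opening')})
for n in('top','side'):
    c=read_camera(n); cv2.imwrite(f'pics/{n}0.png',c['frame']); print(n,c['vfov'],c['cx'],c['cy'],c['origin'],c['orientation'])
E
```

```text
pics
{'time': 0.0, 'eef_pos': array([0.28334128, 0.61195001, 0.22994068]), 'tcp_rot': array([ 2.15209079e-01,  9.76567312e-01, -1.08139681e-03, -4.10498793e-04]), 'opening': 0.9989018904874232}
top 57.66200501722568 321.3803694793072 201.71531093688986 [ 0.50369737 -0.09131351  0.70141668] [ 0.71205132 -0.70068215  0.012431   -0.04327711]
side 45.82397706709469 322.8455009844353 203.98520542653478 [ 0.14012854 -0.61802566  0.67240743] [ 0.8704183  -0.28813318  0.12386255 -0.37948559]
```

View pics/top0.png

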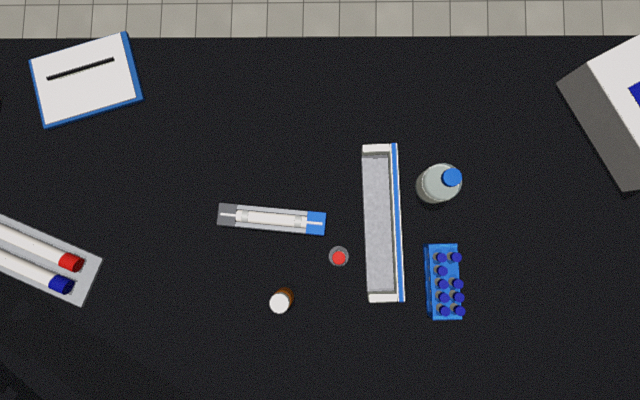

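View pics/side0.png

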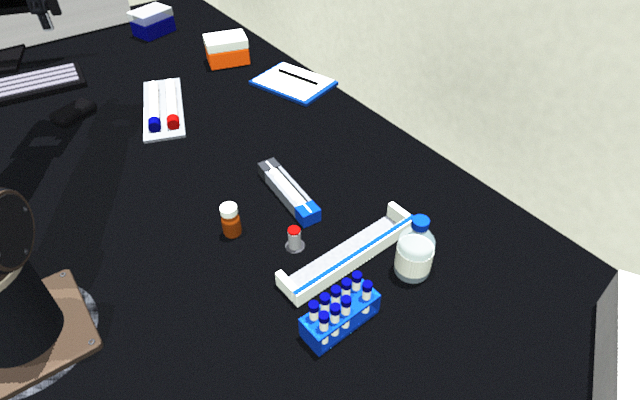

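The top view shows the carrier with its grey end at about (218,215) and blue end at (325,222). The dock spans columns 363-403 and rows 145-302, with its mouth facing left. The post is at (338,257), the vial at (281,300), the bottle at (440,182) and the rack at (445,282). The side view agrees with this layout.

```bash
cat > h.py <<'E'
import numpy as np, cv2, json
from scipy.spatial.transform import Rotation as R
from plant import get_state, read_camera
def cast(c,uv,z):
    uv=np.atleast_2d(uv).astype(float); f=200/np.tan(np.radians(c['vfov']/2))
    d=np.c_[(uv[:,0]-c['cx'])/f,(uv[:,1]-c['cy'])/f,np.ones(len(uv))]
    d=R.from_quat(c['orientation']).apply(d); o=np.array(c['origin'])
    return (o+d*((z-o[2])/d[:,2])[:,None])[:,:2]
def big(m):
    cs,_=cv2.findContours(m.astype(np.uint8),cv2.RETR_EXTERNAL,cv2.CHAIN_APPROX_NONE)
    return max(cs,key=cv2.contourArea)[:,0,:]
def hsv(c): return cv2.cvtColor(c['frame'],cv2.COLOR_BGR2HSV).astype(int)
def cen(m): return np.mean(big(m),0)
def todock(p):
    D=json.load(open('dock.json')); return (np.atleast_2d(p)-D['o'])@np.array([D['x'],D['y']]).T*1000
def tool():
    s=get_state(); M=R.from_quat(s['tcp_rot']).as_matrix(); D=json.load(open('dock.json'))
    B=np.array([D['x'],D['y']])@M[:2,:2]  # columns: tool x,y in dock axes
    print('t',round(s['time'],2),'tcp dock',todock(s['eef_pos'][:2]).round(1)[0],'z',round(s['eef_pos'][2]*1000,1),'world',np.round(s['eef_pos'],3),
      'F dock',(np.array([D['x'],D['y']])@np.array(s['contact_force'])[:2]).round(1),'tool x in dock',B[:,0].round(3),'tool y',B[:,1].round(3))
    return B
E
python3 - <<'E'
from h import *
c=read_camera('top'); H=hsv(c); h,s,v=H[...,0],H[...,1],H[...,2]
def win(a,b,r0,r1):
    m=np.zeros(v.shape,bool); m[r0:r1,a:b]=1; return m
# dock outline, right edge corners
q=cv2.boxPoints(cv2.minAreaRect(big((v>90)&win(350,412,130,315)))); print(q.round(1))
P=cast(c,q,.034); print('dock box',P.round(4))
i=np.argsort(q[:,0])[-2:]; a,b=sorted(P[i].tolist(),key=lambda p:-p[0]); a,b=np.array(a),np.array(b) # +y corner first
y=(a-b)/np.linalg.norm(a-b); x=np.array([y[1],-y[0]]); print('len',np.linalg.norm(a-b))
o=(a+b)/2-x*.064; json.dump(dict(o=o.tolist(),x=x.tolist(),y=y.tolist()),open('dock.json','w')); print('dock',o,x,y)
red=((h<8)|(h>172))&(s>120)&(v>80)&win(325,355,240,270)
print('post',cast(c,cen(red),.046),todock(cast(c,cen(red),.046)))
w=(v>60)&win(255,305,280,320); print('vial',todock(cast(c,cen((v>150)&(s<60)&win(255,305,280,325)),.07)))
m=(v>60)&win(205,335,190,250); r=cv2.boxPoints(cv2.minAreaRect(big(m))); C=cast(c,r,.031); print('carrier corners dock',todock(C).round(1),'world',C.round(3))
bl=(h>95)&(h<125)&(s>120)&(v>80)&win(205,335,190,250); print('blue blk',todock(cast(c,cen(bl),.031)))
print('bottle cap',todock(cast(c,cen((h>95)&(h<125)&(s>120)&win(430,470,160,195)),.13)))
tool()
E
```

```text
[[359.5 143.9]
 [397.7 142.1]
 [405.3 301.8]
 [367.1 303.7]]
dock box [[ 0.6651 -0.1307]
 [ 0.669  -0.2011]
 [ 0.3788 -0.215 ]
 [ 0.3739 -0.1471]]
len 0.29051341250661233
dock [ 0.5208817  -0.14411084] [ 0.0477507  -0.99885928] [0.99885928 0.0477507 ]
post [[ 0.45587305 -0.09444602]] [[-52.71237386 -62.56296234]]
vial [[-157.65321765 -135.54273682]]
carrier corners dock [[-279.4    2.9]
 [-274.5   47.6]
 [ -71.8   20.7]
 [ -77.6  -23.2]] world [[ 0.51   0.135]
 [ 0.555  0.132]
 [ 0.538 -0.071]
 [ 0.494 -0.068]]
blue blk [[-91.90102119   0.79727004]]
bottle cap [[128.50707317  63.68869033]]
t 0.15 tcp dock [-766.7 -201.1] z 230.2 world [0.283 0.612 0.23 ] F dock [0.2 0.3] tool x in dock [-0.463 -0.886] tool y [-0.886  0.463]
```

```bash
python3 -m crank '[[[-409,-282,0],70,255],[[-409,-282,0],70,255],[[-409,-282,0],70,255],[[-409,-282,0],70,255],[[-409,-282,0],70,255],[[-409,-282,0],70,255],[[-409,-282,0],70,255],[[-409,-282,0],70,255],[[-409,-282,0],70,255],[[-409,-282,0],70,255]]' 20
python3 -m crank '[[[0,0,0],0,255],[[0,0,0],0,255],[[0,0,0],0,255]]'
python3 -c "
from h import *
tool()
c=read_camera('side');cv2.imwrite('pics/s1.png',c['frame'])"
```

```text
time: 1.15
eef_pos: [0.5369, 0.1826, 0.2311]
tcp_rot: [0.737, 0.676, -0.0, -0.0]
contact_force: [1.1, 1.1, -0.1]
opening: 0.003
finger_force: 0.0
time: 1.45
eef_pos: [0.5356, 0.1854, 0.231]
tcp_rot: [0.736, 0.677, -0.0, -0.0]
contact_force: [-0.2, -0.2, 0.9]
opening: 0.007
finger_force: 0.0
t 1.45 tcp dock [-328.4   30.5] z 231.0 world [0.536 0.185 0.231] F dock [ 0.2 -0.2] tool x in dock [-0.991  0.131] tool y [0.131 0.991]
```

```bash
python3 -m crank '[[[0,0,45],0,255],[[0,0,90],0,255],[[0,0,135],0,255],[[0,0,175],0,255],[[0,0,200],0,255],[[0,0,211],0,255],[[0,0,216],0,255],[[0,0,216],0,255]]'
python3 -m crank '[[[-15,0,0],0,255],[[-28,0,0],0,255],[[-36,0,0],0,255],[[-44,0,0],0,255],[[-52,0,0],0,255],[[-60,0,0],0,255],[[-68,0,0],0,255],[[-76,0,0],0,255],[[-84,0,0],0,255],[[-90,0,0],0,255]]'
cat >> h.py <<'E'
def look(n=None):
    c=read_camera('top'); H=hsv(c); h,s,v=H[...,0],H[...,1],H[...,2]
    if n: cv2.imwrite(f'pics/{n}.png',cv2.resize(c['frame'][120:330,200:480],None,fx=2.5,fy=2.5))
    m=(h>95)&(h<125)&(s>120)&(v>80); m[:,:200]=0; m[:,480:]=0; m[:130]=0; m[320:]=0
    cs,_=cv2.findContours(m.astype(np.uint8),cv2.RETR_EXTERNAL,cv2.CHAIN_APPROX_NONE)
    for k in cs:
        if cv2.contourArea(k)>60:
            p=todock(cast(c,cv2.boxPoints(cv2.minAreaRect(k)),.031)); print('blue',p.mean(0).round(1),'corners',p.round(0).tolist())
    tool(); return c
E
python3 -c "
from h import *
look('t2')"
```

```text
time: 2.3
eef_pos: [0.5366, 0.1854, 0.0159]
tcp_rot: [0.736, 0.677, 0.0, 0.0]
contact_force: [-0.1, -0.2, -0.0]
opening: -0.003
finger_force: 0.0
time: 3.3
eef_pos: [0.5293, 0.0949, 0.016]
tcp_rot: [0.737, 0.676, 0.001, 0.0]
contact_force: [0.7, 5.2, 3.4]
opening: 0.001
finger_force: 2.8
blue [ 135.  -110.4] corners [[100.0, -43.0], [169.0, -41.0], [169.0, -178.0], [101.0, -180.0]]
blue [-47.   -5.8] corners [[-67.0, -25.0], [-61.0, 18.0], [-27.0, 14.0], [-33.0, -30.0]]
blue [160.1  77.7] corners [[137.0, 82.0], [167.0, 101.0], [183.0, 73.0], [153.0, 55.0]]
blue [56.4  0.1] corners [[52.0, 146.0], [60.0, 146.0], [60.0, -146.0], [53.0, -146.0]]
t 3.35 tcp dock [-237.5   19.7] z 15.8 world [0.529 0.094 0.016] F dock [-2.1  1.5] tool x in dock [-0.991  0.132] tool y [0.132 0.991]
```

View pics/t2.png

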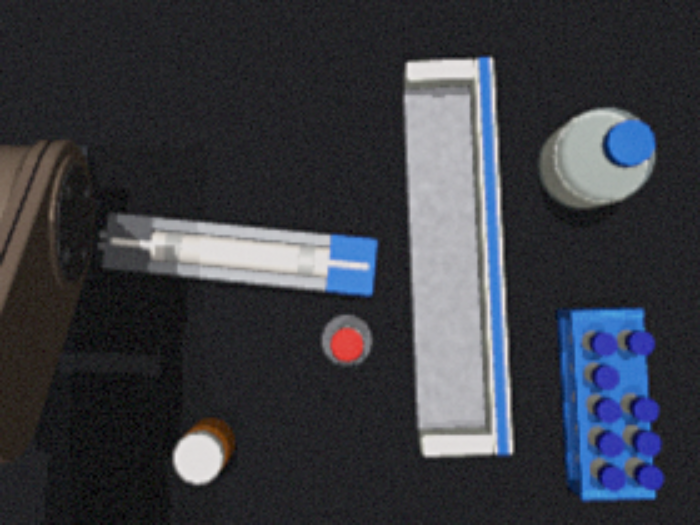

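The crop shows the carrier being pushed straight: its blue end is at (377,265) in the crop, just short of the mouth line at (410,265), and the post is clear at (347,340). I'll push on.

```bash
python3 -m crank '[[[-8,0,0],0,255],[[-16,0,0],0,255],[[-24,0,0],0,255],[[-32,0,0],0,255],[[-40,0,0],0,255],[[-45,0,0],0,255],[[-48,0,0],0,255],[[-48,0,0],0,255],[[-40,0,0],0,255],[[-30,0,0],0,255]]'
python3 -m crank '[[[15,0,-20],0,255],[[15,0,-60],0,255],[[15,0,-100],0,255],[[15,0,-100],0,255]]'
python3 -c "
from h import *
look()"
```

```text
time: 4.35
eef_pos: [0.5253, 0.065, 0.0145]
tcp_rot: [0.736, 0.676, -0.001, -0.0]
contact_force: [-0.6, 0.3, -0.2]
opening: 0.002
finger_force: 0.0
time: 4.75
eef_pos: [0.5313, 0.0806, 0.1213]
tcp_rot: [0.736, 0.677, 0.004, 0.004]
contact_force: [0.7, 0.0, 0.7]
opening: -0.001
finger_force: 0.0
blue [ 135.  -110.3] corners [[100.0, -43.0], [170.0, -41.0], [169.0, -178.0], [101.0, -180.0]]
blue [ -0.1 -12.4] corners [[-20.0, -32.0], [-13.0, 12.0], [19.0, 7.0], [13.0, -36.0]]
blue [160.5  77.5] corners [[138.0, 85.0], [170.0, 100.0], [183.0, 70.0], [151.0, 55.0]]
blue [56.1  0.2] corners [[52.0, 146.0], [59.0, 147.0], [60.0, -146.0], [53.0, -146.0]]
t 4.8 tcp dock [-224.    19.2] z 118.4 world [0.529 0.081 0.118] F dock [0.5 0.4] tool x in dock [-0.991  0.131] tool y [0.131 0.991]
```

```bash
python3 -m crank '[[[-50,15,0],0,255],[[-100,30,0],0,255],[[-150,45,0],0,255],[[-195,55,0],0,255],[[-212,59,0],0,255],[[-218,60,0],0,255],[[-218,60,0],0,255],[[-218,60,50],0,255],[[-218,60,95],0,255],[[-218,60,103],0,255]]'
python3 -m crank '[[[0,0,0],0,255],[[-2,-15,0],0,255],[[-3,-22,0],0,255],[[-4,-28,0],0,255],[[-4,-34,0],0,255],[[-5,-39,0],0,255],[[-6,-44,0],0,255],[[-6,-48,0],0,255],[[-7,-52,0],0,255],[[-7,-52,0],0,255]]'
python3 -c "
from h import *
look('t3')"
```

```text
time: 5.8
eef_pos: [0.5633, -0.138, 0.0057]
tcp_rot: [0.736, 0.677, -0.003, -0.006]
contact_force: [-0.7, 0.8, -0.2]
opening: 0.003
finger_force: 0.0
time: 6.8
eef_pos: [0.5157, -0.1449, 0.0122]
tcp_rot: [0.736, 0.677, -0.0, -0.0]
contact_force: [1.8, -0.2, 2.4]
opening: 0.001
finger_force: 0.9
blue [ 134.9 -110.4] corners [[100.0, -43.0], [169.0, -41.0], [169.0, -178.0], [101.0, -180.0]]
blue [160.5  77.5] corners [[138.0, 85.0], [170.0, 100.0], [183.0, 70.0], [151.0, 55.0]]
blue [56.1 96.8] corners [[53.0, 147.0], [60.0, 147.0], [59.0, 47.0], [53.0, 47.0]]
t 6.85 tcp dock [ 0.5 -5.3] z 12.0 world [ 0.516 -0.145  0.012] F dock [1.6 2.4] tool x in dock [-0.991  0.132] tool y [0.132 0.991]
```

View pics/t3.png

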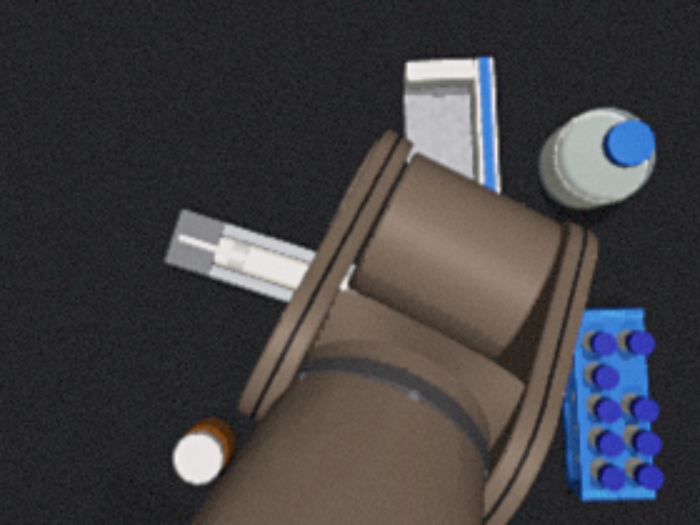

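```bash
python3 -m crank '[[[0,-3,0],0,255],[[-1,-5,0],0,255],[[-1,-7,0],0,255],[[-1,-9,0],0,255],[[-1,-10,0],0,255],[[-1,-10,0],0,255],[[-1,-10,0],0,255]]'
python3 -c "
from h import *
c=look()
c=read_camera('side');cv2.imwrite('pics/s4.png',cv2.resize(c['frame'][130:330,180:460],None,fx=2.5,fy=2.5))"
```

```text
time: 7.55
eef_pos: [0.508, -0.1461, 0.0127]
tcp_rot: [0.736, 0.677, 0.001, 0.003]
contact_force: [5.3, -2.8, -3.6]
opening: -0.002
finger_force: 3.6
blue [ 137.8 -110.2] corners [[107.0, -42.0], [176.0, -44.0], [168.0, -178.0], [100.0, -177.0]]
blue [160.5  77.5] corners [[138.0, 85.0], [170.0, 100.0], [183.0, 70.0], [151.0, 55.0]]
blue [56.  89.5] corners [[53.0, 147.0], [59.0, 147.0], [59.0, 32.0], [53.0, 32.0]]
t 7.6 tcp dock [  1.4 -13. ] z 12.7 world [ 0.508 -0.146  0.013] F dock [3.2 6.1] tool x in dock [-0.991  0.132] tool y [0.132 0.991]
```

View pics/s4.png

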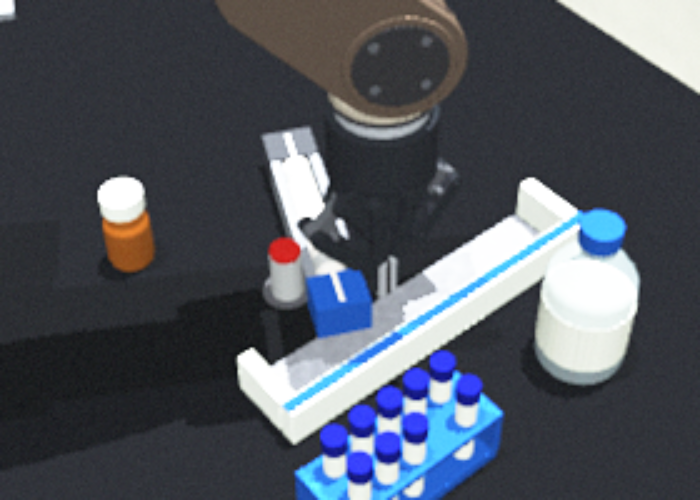

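The side crop shows the blue block at (340,295) beside the post at (285,275) and inside the dock. The grey end is still outside at (287,145). I'll convert those corners to dock coordinates.

```bash
python3 -c "
from h import *
c=read_camera('side')
u=np.array([[320,305],[371,297],[263,135],[307,128],[285,248]])/2.5+[180,130]
p=todock(cast(c,u[:4],.031)); print(p.round(0), p[:2].mean(0),p[2:].mean(0), todock(cast(c,u[4:],.046)))"
```

```text
[[   2.  -69.]
 [  19.  -36.]
 [-177.   10.]
 [-160.   44.]] [ 10.21969879 -52.10267041] [-168.54472259   27.01842948] [[-47.95421736 -62.22989313]]
```

```bash
python3 -m crank '[[[0,-3,0],0,255],[[-1,-5,0],0,255],[[-1,-7,0],0,255],[[-2,-9,0],0,255],[[-3,-10,0],0,255],[[-4,-11,0],0,255],[[-5,-12,0],0,255],[[-5,-12,0],0,255]]'
cat >> h.py <<'E'
def side(n=None,w=(180,430,170,330)):
    c=read_camera('side'); H=hsv(c); h,s,v=H[...,0],H[...,1],H[...,2]
    if n: cv2.imwrite(f'pics/{n}.png',cv2.resize(c['frame'][130:330,180:460],None,fx=2.5,fy=2.5))
    m=(h>100)&(h<125)&(s>150)&(v>60); m[:,:280]=0; m[:,345:]=0; m[:200]=0; m[275:]=0
    k=big(m); print('side blue quad',todock(cast(c,cv2.approxPolyDP(k,3,True)[:,0],.031)).round(0).tolist()); tool()
E
python3 -c "
from h import *
side('s5')"
```

```text
time: 8.5
eef_pos: [0.4971, -0.1522, 0.0137]
tcp_rot: [0.736, 0.677, 0.001, 0.006]
contact_force: [7.8, -6.6, -2.5]
opening: -0.001
finger_force: 5.4
side blue quad [[-27.0, -65.0], [18.0, -99.0], [40.0, -70.0], [-2.0, -35.0], [-12.0, -47.0], [9.0, -67.0], [-18.0, -54.0]]
t 8.55 tcp dock [  7.  -24.1] z 13.6 world [ 0.497 -0.152  0.014] F dock [8.5 6.8] tool x in dock [-0.991  0.131] tool y [0.131 0.991]
```

View pics/s5.png

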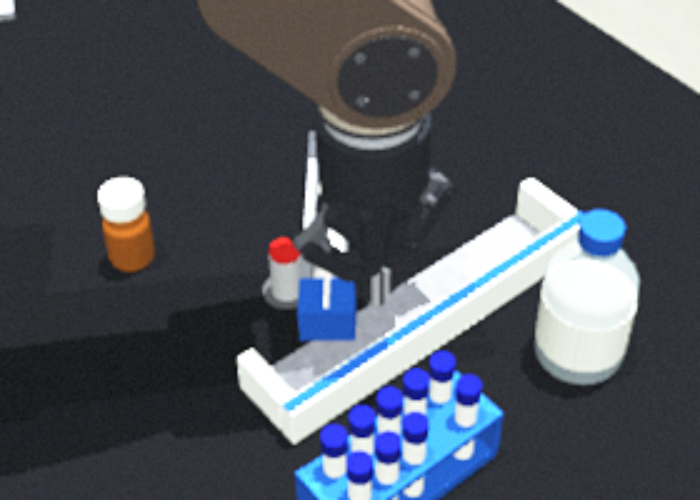

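The side crop shows the blue block's top front edge at (298,309)-(355,306), now behind the post at (285,270). I'll retract, move over to the grey side and measure from above.

```bash
python3 -m crank '[[[-8,16,0],0,255],[[-8,16,0],0,255],[[-8,16,-50],0,255],[[-8,16,-100],0,255],[[-8,16,-120],0,255],[[40,30,-120],0,255],[[90,40,-120],0,255],[[140,55,-120],0,255],[[190,70,-120],0,255],[[235,80,-120],0,255]]'
python3 -m crank '[[[15,3,0],0,255],[[15,3,0],0,255],[[15,3,0],0,255]]'
python3 -c "
from h import *
c=look('t6')
H=hsv(c);v=H[...,2]
m=v>60; m[:,:240]=0; m[:,362:]=0; m[:150]=0;m[255:]=0
"
```

```text
time: 9.55
eef_pos: [0.5916, 0.079, 0.1312]
tcp_rot: [0.736, 0.677, -0.001, -0.001]
contact_force: [0.2, -0.7, -0.5]
opening: 0.001
finger_force: 0.0
time: 9.85
eef_pos: [0.5959, 0.0912, 0.1314]
tcp_rot: [0.736, 0.677, -0.001, -0.001]
contact_force: [-0.0, 0.5, -0.5]
opening: -0.003
finger_force: 0.0
blue [ 134.9 -110.1] corners [[100.0, -42.0], [170.0, -41.0], [169.0, -178.0], [101.0, -180.0]]
blue [ -6.9 -59.8] corners [[-34.0, -65.0], [-6.0, -32.0], [20.0, -54.0], [-8.0, -87.0]]
blue [159.8  77.4] corners [[136.0, 77.0], [163.0, 102.0], [184.0, 78.0], [157.0, 53.0]]
blue [56.4  0.2] corners [[52.0, 147.0], [60.0, 147.0], [60.0, -146.0], [53.0, -146.0]]
t 9.9 tcp dock [-230.8   86.4] z 131.6 world [0.596 0.091 0.132] F dock [ 0.5 -0.2] tool x in dock [-0.991  0.133] tool y [0.133 0.991]
```

View pics/t6.png

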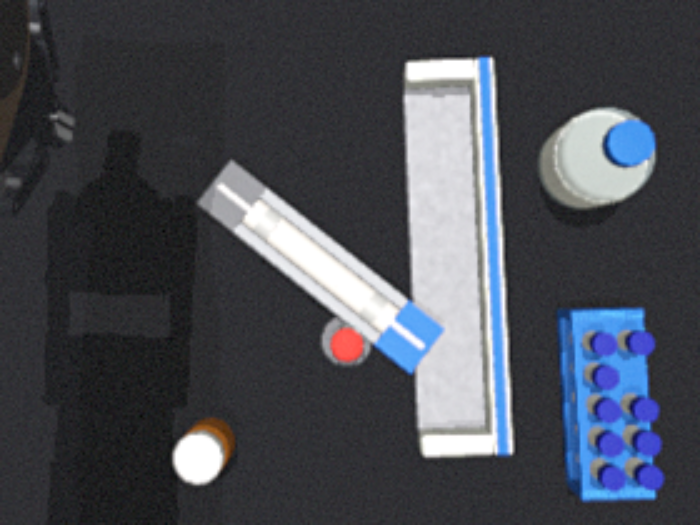

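The crop shows the carrier at about 40 degrees, blue end at (425,350) behind the post (347,340), grey end outside at (230,185). I'll push along its axis from the grey end so the blue end goes deeper behind the post.

```bash
python3 -m crank '[[[-25,4,0],8,255],[[-48,7,0],16,255],[[-48,7,0],24,255],[[-48,7,0],32.5,255],[[-48,7,30],32.5,255],[[-48,7,60],32.5,255],[[-48,7,90],32.5,255],[[-48,7,108],32.5,255],[[-48,7,117],32.5,255],[[-48,7,117],32.5,255]]'
python3 -m crank '[[[-12,0,0],0,255],[[-22,0,0],0,255],[[-30,0,0],0,255],[[-35,0,0],0,255],[[-40,0,0],0,255],[[-45,0,0],0,255],[[-50,0,0],0,255],[[-54,0,0],0,255],[[-57,0,0],0,255],[[-57,0,0],0,255]]'
python3 -c "
from h import *
look()"
```

```text
time: 10.9
eef_pos: [0.5988, 0.042, 0.014]
tcp_rot: [0.897, 0.443, -0.001, -0.001]
contact_force: [0.4, 0.3, 0.1]
opening: -0.004
finger_force: 0.0
time: 11.9
eef_pos: [0.5661, -0.0023, 0.0159]
tcp_rot: [0.896, 0.443, 0.001, 0.0]
contact_force: [3.3, 3.0, 2.6]
opening: 0.002
finger_force: 1.8
blue [  8.4 -72.1] corners [[-17.0, -78.0], [9.0, -46.0], [34.0, -66.0], [8.0, -98.0]]
blue [ 134.9 -110.3] corners [[100.0, -43.0], [169.0, -41.0], [169.0, -178.0], [101.0, -180.0]]
blue [160.5  77.5] corners [[138.0, 85.0], [170.0, 100.0], [183.0, 70.0], [151.0, 55.0]]
blue [56.4  0.2] corners [[52.0, 147.0], [60.0, 147.0], [60.0, -146.0], [53.0, -146.0]]
t 11.95 tcp dock [-139.6   51.9] z 15.7 world [ 0.566 -0.002  0.016] F dock [-1.4  3.5] tool x in dock [-0.765  0.644] tool y [0.644 0.765]
```

Blue is now well behind the post at (21,-82) in dock mm, with grey outside at (-132,47). Next I'll push on the post-side cheek, on the grey half, to swing the grey end in.

```bash
python3 -m crank '[[[15,0,0],0,255],[[15,0,-40],0,255],[[15,0,-65],0,255],[[-10,-30,-65],0,255],[[-40,-62,-65],0,255],[[-59,-62,-65],0,255],[[-59,-62,-65],0,255],[[-59,-62,-30],0,255],[[-59,-62,-5],0,255],[[-59,-62,0],0,255]]'
python3 -m crank '[[[0,0,0],0,255],[[0,12,0],0,255],[[1,22,0],0,255],[[2,31,0],4,255],[[4,40,0],8,255],[[5,48,0],12,255],[[5,56,0],16,255],[[4,64,0],20,255],[[4,72,0],24,255],[[4,74,0],25,255]]'
python3 -c "
from h import *
look('t7')"
```

```text
time: 12.95
eef_pos: [0.4784, -0.0104, 0.0122]
tcp_rot: [0.896, 0.444, -0.003, -0.002]
contact_force: [-0.9, 0.4, -0.6]
opening: 0.002
finger_force: 0.0
time: 13.95
eef_pos: [0.5436, -0.0538, 0.0166]
tcp_rot: [0.971, 0.238, 0.001, 0.0]
contact_force: [-0.9, 3.0, 1.7]
opening: -0.001
finger_force: 1.6
blue [  7.7 -75.3] corners [[-19.0, -72.0], [17.0, -50.0], [34.0, -79.0], [-2.0, -100.0]]
blue [ 134.9 -110.3] corners [[100.0, -43.0], [169.0, -41.0], [169.0, -178.0], [101.0, -180.0]]
blue [160.5  77.5] corners [[138.0, 85.0], [170.0, 100.0], [183.0, 70.0], [151.0, 55.0]]
blue [56.4  0.2] corners [[52.0, 147.0], [60.0, 147.0], [60.0, -146.0], [53.0, -146.0]]
t 14.0 tcp dock [-89.3  26.9] z 16.5 world [ 0.543 -0.054  0.016] F dock [-1.1 -0.8] tool x in dock [-0.42   0.907] tool y [0.907 0.42 ]
```

View pics/t7.png

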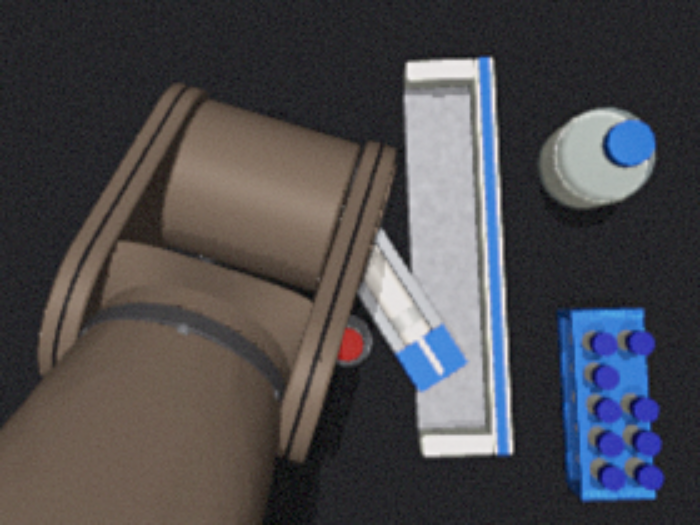

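The crop shows the blue end well behind the post at (437,362) and the heading about 59 degrees. The finger hides the grey half, but the push is going as planned, so I continue the swing.

```bash
python3 -m crank '[[[1,7,0],3,255],[[3,14,0],6,255],[[5,21,0],9,255],[[6,28,0],12,255],[[7,35,0],15,255],[[8,42,0],18,255],[[8,49,0],21,255],[[8,54,0],24,255],[[8,57,0],25,255],[[8,57,0],25,255]]'
python3 -c "
from h import *
look('t8')"
```

```text
time: 15.0
eef_pos: [0.576, -0.1001, 0.0159]
tcp_rot: [1.0, 0.024, 0.001, 0.0]
contact_force: [-0.2, 0.6, -0.2]
opening: 0.0
finger_force: 0.5
blue [  4.9 -77.8] corners [[-17.0, -64.0], [23.0, -58.0], [27.0, -92.0], [-13.0, -97.0]]
blue [ 135.  -110.2] corners [[100.0, -43.0], [170.0, -41.0], [169.0, -178.0], [101.0, -180.0]]
blue [ 56.2 -30.9] corners [[52.0, 84.0], [59.0, 84.0], [60.0, -146.0], [53.0, -146.0]]
blue [160.3  77.9] corners [[137.0, 78.0], [163.0, 102.0], [184.0, 78.0], [158.0, 54.0]]
t 15.05 tcp dock [-41.4  57. ] z 15.8 world [ 0.576 -0.1    0.016] F dock [-0.9 -1. ] tool x in dock [0. 1.] tool y [ 1. -0.]
```

View pics/t8.png

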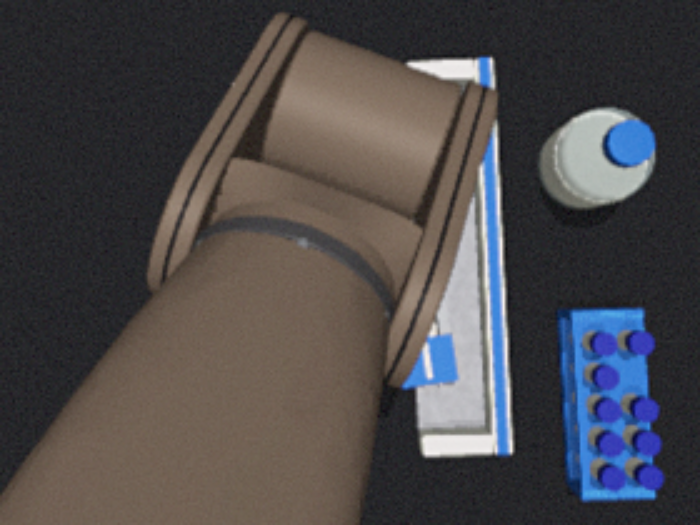

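The crop shows the blue end inside the dock at (432,360), with about 8 degrees left to turn. I'll push near the centre towards the back wall.

```bash
python3 -m crank '[[[0,-17,0],0,255],[[-15,-19,0],0,255],[[-37,-19,0],0,255],[[-37,-14,0],0,255],[[-37,-8,0],0,255],[[-37,0,0],0,255],[[-37,7,0],0,255],[[-37,14,0],0,255],[[-37,21,0],0,255],[[-37,27,0],0,255]]'
python3 -m crank '[[[0,4,0],0,255],[[0,7,0],0,255],[[0,8,0],0,255],[[0,8,0],0,255]]'
python3 -c "
from h import *
look()"
```

```text
time: 16.05
eef_pos: [0.5401, -0.1288, 0.0157]
tcp_rot: [1.0, 0.023, 0.0, -0.0]
contact_force: [0.1, 5.1, 4.5]
opening: 0.001
finger_force: 2.4
time: 16.45
eef_pos: [0.5399, -0.1366, 0.0153]
tcp_rot: [1.0, 0.023, -0.0, 0.0]
contact_force: [1.0, 3.6, 1.3]
opening: -0.002
finger_force: 1.5
blue [ 134.9 -110.2] corners [[100.0, -42.0], [170.0, -40.0], [169.0, -178.0], [101.0, -180.0]]
blue [159.8  77.4] corners [[136.0, 77.0], [163.0, 102.0], [184.0, 78.0], [157.0, 53.0]]
blue [ 56.  113.6] corners [[53.0, 147.0], [60.0, 146.0], [59.0, 81.0], [52.0, 81.0]]
t 16.5 tcp dock [-6.6 19.3] z 15.2 world [ 0.54  -0.137  0.015] F dock [-3.9  0.8] tool x in dock [0.001 1.   ] tool y [ 1.    -0.001]
```

```bash
python3 -m crank '[[[0,2,0],0,255],[[0,4,0],0,255],[[0,5,0],0,255],[[0,6,0],0,255],[[0,6,0],0,255]]'
python3 -m crank '[[[0,-15,0],0,255],[[0,-35,0],0,255],[[0,-45,-30],0,255],[[0,-70,-60],0,255],[[0,-110,-60],0,255],[[0,-160,-60],0,255],[[0,-200,-60],0,255],[[0,-200,-60],0,255]]'
python3 -c "
from h import *
look('t9')"
```

```text
time: 17.0
eef_pos: [0.5398, -0.1408, 0.0152]
tcp_rot: [1.0, 0.023, -0.001, -0.002]
contact_force: [0.6, 8.9, 4.3]
opening: -0.0
finger_force: 4.7
time: 17.8
eef_pos: [0.5299, 0.0609, 0.0749]
tcp_rot: [1.0, 0.026, -0.0, 0.0]
contact_force: [0.5, 0.1, -0.2]
opening: 0.0
finger_force: 0.0
blue [ 27.6 -80.3] corners [[7.0, -97.0], [8.0, -63.0], [48.0, -64.0], [47.0, -98.0]]
blue [ 135.  -110.4] corners [[100.0, -43.0], [169.0, -41.0], [169.0, -178.0], [101.0, -180.0]]
blue [160.1  77.7] corners [[137.0, 82.0], [167.0, 101.0], [183.0, 73.0], [153.0, 55.0]]
blue [56.2  0.2] corners [[53.0, 147.0], [60.0, 147.0], [60.0, -146.0], [53.0, -146.0]]
t 17.85 tcp dock [-202.5   19.2] z 74.9 world [0.53  0.059 0.075] F dock [0.8 0.1] tool x in dock [-0.003  1.   ] tool y [1.    0.003]
```

View pics/t9.png

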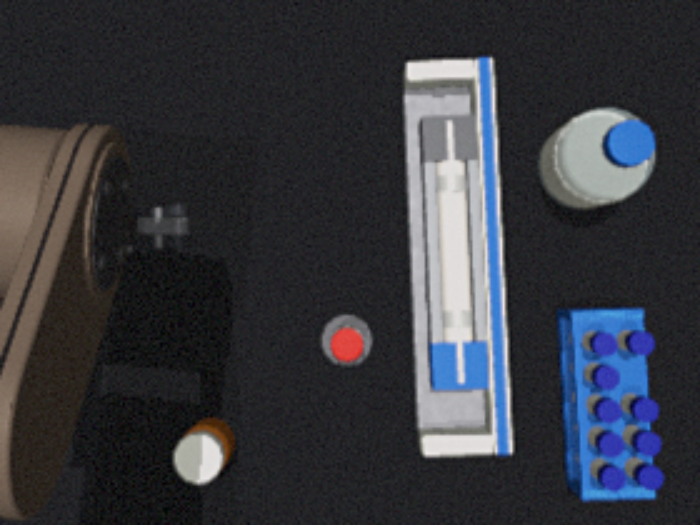

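The crop shows the carrier lying flat along the back wall, grey end at (448,118) and blue end at (460,388). The post, vial, bottle and rack are where they were, and the arm is clear, so I'm handing it in.

```bash
python3 -c "
from plant import ctrl
print(ctrl.sign_off())"
```

```text
the job is handed in; nothing more can be done
None
```

The job is handed in at about 18 s of the 72 s: the carrier lies along the dock's back wall (2–3 mm measured gap at the blue end), that end on the post's side after going in behind it first; bottle, rack and vial look unmoved, and the hand-in gave no verdict.

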